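# Lay out the power-supply parts around the board and the module

### The job

Lay out the power-supply parts for wiring, left and right being as seen from the robot. Set the heat sink fins-up on top of the power module, centred and running the same way as the module's long side, and stand the relay to the left of the module, in line with it and square to it, with a gap of about 3 cm. Stand the transformer to the right of the circuit board, in line with it and square to it, about 7 cm clear of the green board's edge, stand the larger capacitor upright midway in that gap, and leave the small capacitor, the coil and the screwdriver where they are.

Things in the scene. Friction and masses are not known exactly. Their poses are not given: they have to be found in the camera images.
- transformer_mid (a point): Mains transformer, loose: dark laminated steel core 50 mm (its y) x 22 mm (its x) x 44 mm high, with a copper winding bulging out of both broad faces to 44 mm overall along its x (the winding is 30 mm wide in y, between 9 and 35 mm up). The two flat 50 mm-apart end faces of the core (22 mm wide) are good to grip. It stands upright on a thin foot plate; about 0.25 kg. This point: its centre, 22 mm above its underside; z up.
- capacitor_mid (a point): The larger of two round black can capacitors with a bare metal top, loose, standing on end: 25 mm diameter, 50 mm high, about 40 g. This point: its centre, 25 mm above its underside; z is the can's axis.
- heatsink_mid (a point): Aluminium heat sink, loose, lying with its fins up: 60 mm long (its y, the direction in which its six fins run) x 40 mm wide (its x) x 28 mm high, base 6 mm thick, about 90 g. Its two outermost fins are flat faces 40 mm apart, to be gripped across its x. This point: its centre, 14 mm above its underside; z up.
- relay_mid (a point): Plug-in relay, loose: white plastic block with a smaller black cap and brass contacts on top, 36 mm (its y) x 20 mm (its x) x 28 mm high (white part 24 mm), about 40 g, standing cap up. This point: its centre, 14 mm above its underside; z up.
- board: Green circuit board in a black holder fixed to the bench: the holder is 86 mm (its y) x 64 mm (its x), the green board itself 80 x 60 mm, top 14 mm above the bench with small parts up to 20 mm. Origin: centre of the underside. Its y points to its left, its x away from the robot, whatever small turn (to 13 degrees) it stands at; left and right are as seen from the robot (left is +y).
- module: Power module fixed to the bench: black brick 80 mm (its y, the long side) x 50 mm (its x), 22 mm high, with a flat bare-metal top 76 x 46 mm. Origin: centre of the underside. Its y points to its left, its x away from the robot, whatever small turn (to 13 degrees) it stands at; left and right are as seen from the robot (left is +y).
- spare_mid (a point): Spare: the smaller of the two black can capacitors, 18 mm diameter, 24 mm high, loose, standing. Not part of the job. This point: its centre.
- coil_mid (a point): Copper ring coil, loose, lying flat, 42 mm outside diameter, 16 mm high, with a 16 mm hole. Not part of the job. This point: its centre.
- screwdriver: Black-handled screwdriver 170 mm long lying across the bench beyond the loose parts, along its own x. Not part of the job.

How it is judged:
At the end, for the whole second after the job is handed in: Heat sink on module within 12 mm each way and 0.2 rad; relay centre 88 mm left of module centre, transformer 135 mm and large capacitor 75 mm right of board centre, all +-15 mm along and across; boxes square to 0.3 rad; capacitor 45-75 mm from transformer; all upright, at rest (x of heatsink_mid in the frame of module between -0.012 and 0.012 m and y of heatsink_mid in the frame of module between -0.012 and 0.012 m and z of heatsink_mid in the frame of module between 0.031 and 0.041 m and angle between the y axis of heatsink_mid and the y axis of module, either way round below 0.2 rad and x of relay_mid in the frame of module between -0.015 and 0.015 m and y of relay_mid in the frame of module between 0.073 and 0.103 m and z of relay_mid in the frame of module between 0.009 and 0.019 m and (angle between the y axis of relay_mid and the y axis of module, either way round below 0.3 rad or angle between the x axis of relay_mid and the y axis of module, either way round below 0.3 rad) and x of transformer_mid in the frame of board between -0.015 and 0.015 m and y of transformer_mid in the frame of board between -0.15 and -0.12 m and z of transformer_mid in the frame of board between 0.017 and 0.027 m and (angle between the y axis of transformer_mid and the y axis of board, either way round below 0.3 rad or angle between the x axis of transformer_mid and the y axis of board, either way round below 0.3 rad) and x of capacitor_mid in the frame of board between -0.015 and 0.015 m and y of capacitor_mid in the frame of board between -0.09 and -0.06 m and z of capacitor_mid in the frame of board between 0.02 and 0.03 m and horizontal distance between capacitor_mid and transformer_mid between 0.045 and 0.075 m and angle between each of transformer_mid, capacitor_mid, heatsink_mid, relay_mid's own z axis and vertical below 0.12 rad and linear speed of each of transformer, capacitor, heatsink, relay below 0.02 m/s); the robot touches nothing.
It fails at once if the small capacitor is displaced by more than 3 cm (distance of spare_mid from where it was at the start of the episode above 0.03 m).
It fails at once if the coil is displaced by more than 3 cm (distance of coil_mid from where it was at the start of the episode above 0.03 m).
It fails at once if the screwdriver is displaced by more than 3 cm (distance of screwdriver from where it was at the start of the episode above 0.03 m).
It also fails if it takes over 144 s, if anything falls off the work surface, if the arm or the gripper's body presses on something with over 40 N, if the wrist force passes 120 N, or if a joint passes its speed limit or range.

### The arm

A 7-joint arm with a two-finger parallel gripper is mounted at the origin on the work surface. World frame = base frame: x ahead of the robot, y to its left, z up, the work surface at z = 0. Lengths are in m, angles in rad, forces in N, time in s.
With the tool pointing down it reaches from about 0.425 to 0.925 m from the base axis. Payload 6.8 kg.
Tool frame: the origin (TCP) lies between the finger pads; the fingertips stand 17 mm ahead of it and the grasp point (between the pads) lies 2 mm behind it; z points along the fingers, x is the direction in which the jaws open and shut, and the axes are right-handed (so a half turn about z gives the same grasp; the last joint's range is limited). The gripper opens to 85 mm and grips with 20 to 120 N. Pads are 22 mm wide; open, the fingers measure 114 mm over their backs; the gripper's body (76 mm by 85 mm) begins 54 mm behind the grasp point. The pads swing forward as they close: fully open they stand 13 mm farther back than shut.
Start: joints at [-1.373, 0.477, 0.022, 1.555, -0.011, 1.109, -0.083], TCP at [0.203, 0.644, 0.248] pointing down, gripper open.
Joint ranges: [-2.96, 2.96], [-0.34, 2.1], [-1.41, 1.46], [0.24, 2.44], [-1.37, 4.51], [0.17, 1.92], [-2.96, 2.96]. Speed limits (rad/s): [2.39, 2.39, 3.14, 3.14, 3.14, 3.14, 3.14].

### API

Orientations are given as a unit quaternion [w, x, y, z].
In Python, from station import readout, read_camera, get_calibration, bot, models gives the robot as it stands.
- The arm moves only by the tool carry_out, never from a script. Its argument "deltas" is a list of rows, each a list of 2 entries, a list of its own where there are three numbers: the shift along the tool's x, y, z in cm, then the turn about the tool's z in degrees. A call has 1 to 10 rows; each row is the pose to reach, as a shift and turn from the pose measured when the call began, along the tool's axes at that moment; what a row does not reach only later rows make up. A row lasts 1/8 s, in which the tool goes at most 62.5 mm and 10.7 degrees, less where a joint would pass 70% of its speed; a pose out of reach is approached as far as the arm can. A call with a gripper value outside its range is refused whole. "hand" is the opening, from 0 (shut) to 1 (fully open), set as the call begins (left out, the last holds). The fingers move at their own pace and stop on an object; "newtons" is the grip in N (left out, the last holds). Time passes only in rows, so rows that repeat a pose let the fingers close. It gives the time, the measured TCP pose, the force and the opening at its end, in the units of the state.
- readout.get_obs(): the state, without advancing time (a new reading comes with each control period).
- read_camera(name): name is "scene" or "top" or "wrist"; returns the picture (420x560x3 uint8, red, green, blue); there is no depth.
- get_calibration(name): a dict with "fov_y" (degrees; the focal length in pixels is half the picture's height over the tangent of half this angle, whatever the lens; pixels are square), "cx", "cy" (the principal point, pixels), "D" ([k1, k2, p1, p2, k3] as OpenCV has them; the pictures are not rectified), "world_from_camera" (4x4, takes a point from camera to world coordinates). Camera axes: x right, y down, z forward; pixel columns grow to the right and rows downward; lengths in m; the calibration is good to about 2 mm. A picture is of the moment at which its call begins: read the wrist's pose just before it. get_calibration takes no time and is no camera call; for the wrist camera it gives the pose at the moment of the call.
- bot.hand_in(): hands the job in, once; it reports no verdict.
Trained networks look in the newest picture that a camera, given by its name, has taken for a name from the list of things; names that differ only in an ending like _2 or _b are one class to them, and where a whole thing is asked for, a point or a joint stands for the part that bears it (a point fixed in the world has none). Each returns a list of dicts, best first, with "score" (0 to 1); they miss things now and then, are a little off and sometimes report something else, mostly with a low value. They report only what shows in the picture. A call takes as long as a camera call.
- models.spot_in(query, camera): "centre" ([row, column] in pixels, amid what is visible of it).
The state is a dict: "t": time; "q": joint angles; "joint_vel": joint speeds; "joint_torque": joint torques, N m; "eef_pos": TCP position; "tool_rot": TCP orientation; "contact_force": force on the tool from outside, world axes, zero at the start; "torque": the same for the moment, N m; "gripper_width": opening from 0.0 (shut) to 1.0 (fully open).
Only numpy, scipy, OpenCV 4.12 (cv2) and the standard library are available. Lean on these libraries where they do the work, as an engineer would, in place of code of your own. Each camera call takes 0.05 s, during which the arm holds its last target. There are 200 camera calls.

## Working session

There is one attempt and no reset: what is moved stays moved. The work goes in short steps, Python scripts to look and compute and a tool call to move; the robot and the scene stay as the last step left them, time stands still between calls to the robot, and variables do not carry over. Pictures are saved under pics/ and viewed, about 12 in all and at most 16, crops included, and the job is handed in when it is done.

Besides the shell and the picture viewer there is one more tool, called after "Call:" as name(argument=value, ...) on one line, values as JSON. carry_out: Moves the arm, as the interface text tells. Its arguments: {"type":"object","properties":{"deltas":{"type":"array"},"hand":{"type":"number"},"newtons":{"type":"number"}},"required":["deltas"]}

```bash
ls; mkdir -p pics; python3 - <<'E'
from station import readout, read_camera, get_calibration, bot, models
import cv2,numpy as np
o=readout.get_obs();print({k:np.round(v,3).tolist() for k,v in o.items()})
for c in ["top","scene"]:
    im=read_camera(c);cv2.imwrite(f"pics/{c}0.png",im[:,:,::-1])
    k=get_calibration(c);print(c,k["fov_y"],k["cx"],k["cy"],k["D"],np.round(k["world_from_camera"],3).tolist())
    for n in ["transformer_mid","capacitor_mid","heatsink_mid","relay_mid","board","module","spare_mid","coil_mid","screwdriver"]:
        print(n,[(round(d["score"],2),np.round(d["centre"]).tolist()) for d in models.spot_in(n,c)[:3]])
E
```

```text
pics
{'t': 0.0, 'q': [-1.373, 0.478, 0.022, 1.556, -0.012, 1.109, -0.083], 'joint_vel': [0.0, -0.001, -0.0, -0.002, 0.0, -0.0, 0.0], 'joint_torque': [0.0, -59.646, 1.608, -28.119, 0.012, 0.01, 0.0], 'eef_pos': [0.203, 0.643, 0.247], 'tool_rot': [0.001, 0.807, 0.591, -0.001], 'contact_force': [0.2, -0.386, 0.531], 'torque': [0.033, 0.013, 0.015], 'gripper_width': 0.997}
top 46.37002972249752 274.0479978852093 210.58763050009765 [-0.18043411  0.          0.          0.          0.        ] [[-0.02, -0.996, 0.085, 0.445], [-1.0, 0.02, -0.003, -0.046], [0.002, -0.085, -0.996, 1.059], [0.0, 0.0, 0.0, 1.0]]
transformer_mid [(0.86, [256.0, 409.0])]
capacitor_mid [(0.53, [200.0, 300.0])]
heatsink_mid [(0.88, [262.0, 293.0])]
relay_mid [(0.61, [189.0, 411.0])]
board [(0.77, [180.0, 146.0])]
module [(0.87, [254.0, 126.0])]
spare_mid [(0.44, [187.0, 347.0])]
coil_mid [(0.51, [248.0, 354.0])]
screwdriver [(0.88, [142.0, 328.0]), (0.5, [259.0, 292.0])]
scene 57.72303060078714 274.344819563752 214.2445106710484 [0.01478299 0.         0.         0.         0.        ] [[-0.473, 0.597, -0.648, 1.049], [0.881, 0.306, -0.361, 0.275], [-0.018, -0.741, -0.671, 0.576], [0.0, 0.0, 0.0, 1.0]]
transformer_mid [(0.7, [158.0, 187.0])]
capacitor_mid [(0.7, [214.0, 235.0])]
heatsink_mid [(0.82, [190.0, 270.0])]
relay_mid [(0.59, [191.0, 145.0])]
board [(0.88, [294.0, 376.0]), (0.18, [207.0, 187.0])]
module [(0.61, [240.0, 421.0])]
spare_mid [(0.52, [210.0, 188.0])]
coil_mid [(0.53, [178.0, 219.0]), (0.53, [210.0, 237.0])]
screwdriver [(0.68, [247.0, 175.0])]
```

```bash
cat > h.py <<'E'
from station import readout, read_camera, get_calibration, bot, models
import cv2,numpy as np
def K(c):
    k=get_calibration(c); f=210/np.tan(np.radians(k["fov_y"]/2))
    return np.array([[f,0,k["cx"]],[0,f,k["cy"]],[0,0,1]]),np.array(k["D"],float),np.array(k["world_from_camera"])
def p2w(c,rc,z,cal=None):
    M,D,T=cal or K(c); rc=np.atleast_2d(np.array(rc,float))
    u=cv2.undistortPoints(rc[:,None,::-1].copy(),M,D)[:,0]
    d=np.c_[u,np.ones(len(u))]@T[:3,:3].T; o=T[:3,3]
    return o+d*((z-o[2])/d[:,2])[:,None]
def w2p(c,P,cal=None):
    M,D,T=cal or K(c); Ti=np.linalg.inv(T)
    r=cv2.projectPoints(np.atleast_2d(np.array(P,float)),cv2.Rodrigues(Ti[:3,:3])[0],Ti[:3,3],M,D)[0][:,0]
    return r[:,::-1]
E
python3 - <<'E'
from h import *
im=cv2.imread("pics/top0.png")
a=im[120:300,60:280];b=im[120:300,260:480]
cv2.imwrite("pics/t0L.png",cv2.resize(a,None,fx=3.5,fy=3.3,interpolation=cv2.INTER_CUBIC)[:600,:800])
cv2.imwrite("pics/t0R.png",cv2.resize(b,None,fx=3.5,fy=3.3,interpolation=cv2.INTER_CUBIC)[:600,:800])
for n,rc,z in [("tr",(256,409),.03),("cap",(200,300),.04),("hs",(262,293),.02),("rel",(189,411),.02),("board",(180,146),.014),("mod",(254,126),.02),("spare",(187,347),.02),("coil",(248,354),.01),("sd",(142,328),.01)]:
    print(n,p2w("top",rc,z).round(3))
E
```

```text
tr [[ 0.429 -0.334  0.03 ]]
cap [[ 0.552 -0.104  0.04 ]]
hs [[ 0.423 -0.088  0.02 ]]
rel [[ 0.574 -0.347  0.02 ]]
board [[0.606 0.228 0.014]]
mod [[0.445 0.27  0.02 ]]
spare [[ 0.58  -0.207  0.02 ]]
coil [[ 0.45 -0.22  0.01]]
sd [[ 0.682 -0.171  0.01 ]]
```

View pics/t0L.png

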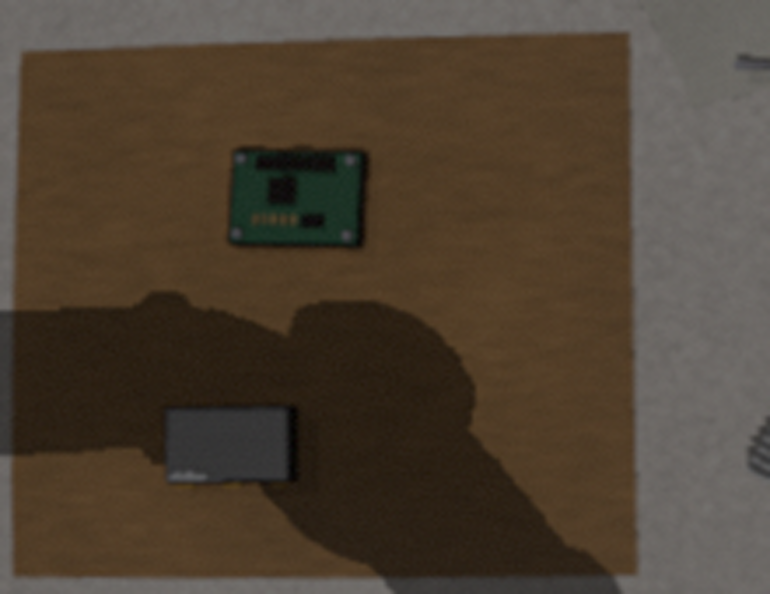

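View pics/t0R.png

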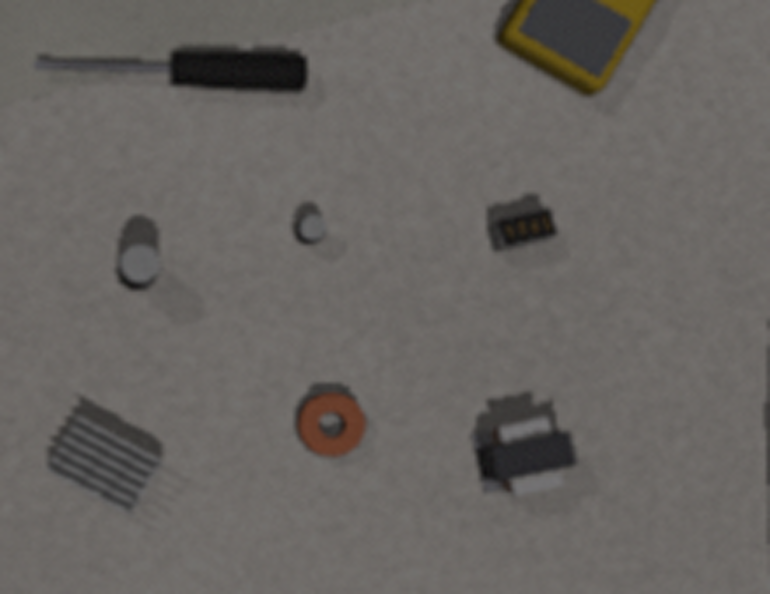

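```bash
cat >> h.py <<'E'
from scipy.spatial.transform import Rotation as R
def pose():
    o=readout.get_obs(); q=o["tool_rot"]; return np.array(o["eef_pos"]),R.from_quat([q[1],q[2],q[3],q[0]]).as_matrix()
def go(x,y,z,head=None):
    "deltas cm in tool axes, turn deg, to reach TCP xyz with jaw axis at world angle head (mod 180)"
    p,M=pose(); d=M.T@(np.array([x,y,z])-p)*100; h=np.degrees(np.arctan2(M[1,0],M[0,0]))
    t=0 if head is None else -((head-h+90)%180-90)
    print("go",d.round(1).tolist(),"turn",round(t,1),"| now",p.round(3),"head",round(h,1),"w",round(float(readout.get_obs()["gripper_width"]),3))
E
python3 - <<'E'
from h import *
go(.50,.22,.30,0)
M,D,T=K("wrist");p,A=pose();print((A.T@(T[:3,3]-p)).round(3),(A.T@T[:3,:3]).round(2).tolist(),M[0,0])
E
```

```text
go [-31.5, 41.1, -5.2] turn 72.5 | now [0.203 0.644 0.248] head 72.5 w 1.004
[ 0.001 -0.067 -0.124] [[1.0, -0.0, 0.0], [0.0, 0.97, 0.26], [-0.0, -0.26, 0.97]] 306.9428019691246
```

Call:
carry_out(deltas=[[[-6,8,-1],10],[[-12,16,-2],20],[[-18,24,-3],30],[[-24,32,-4],40],[[-30,39.5,-5],50],[[-31.5,41.1,-5.2],60],[[-31.5,41.1,-5.2],70],[[-31.5,41.1,-5.2],72.5],[[-31.5,41.1,-5.2],72.5],[[-31.5,41.1,-5.2],72.5]], hand=1)

```text
t: 2.25
eef_pos: [0.5012, 0.2179, 0.3007]
tool_rot: [-0.0, 1.0, -0.002, 0.0]
contact_force: [-0.7, 1.2, 0.9]
gripper_width: 1.002
```

```bash
python3 - <<'E'
from h import *
o=readout.get_obs();print(np.round(o["q"],2),np.round(o["joint_vel"],3).max())
go(.45,-.33,.3,0)
for c in ["top","wrist"]:
    im=read_camera(c);cal=K(c);np.savez(f"pics/{c}1.npz",M=cal[0],D=cal[1],T=cal[2]);cv2.imwrite(f"pics/{c}1.png",im[:,:,::-1])
for n in ["board","module"]: print(n,[(round(d["score"],2),np.round(d["centre"]).tolist(),p2w("wrist",d["centre"],.018).round(3).tolist()) for d in models.spot_in(n,"wrist")[:2]])
im=cv2.imread("pics/wrist1.png");cv2.imwrite("pics/wrist1b.png",cv2.resize(im,(800,600),interpolation=cv2.INTER_CUBIC))
E
```

```text
[-0.91  0.22  0.46  1.83 -0.11  1.11 -0.41] 0.008
go [-4.9, 54.8, 0.1] turn -0.2 | now [0.501 0.218 0.301] head -0.2 w 1.002
board [(0.85, [164.0, 358.0], [[0.605, 0.24, 0.018]])]
module [(0.9, [130.0, 235.0], [[0.444, 0.283, 0.018]])]
```

View pics/wrist1b.png

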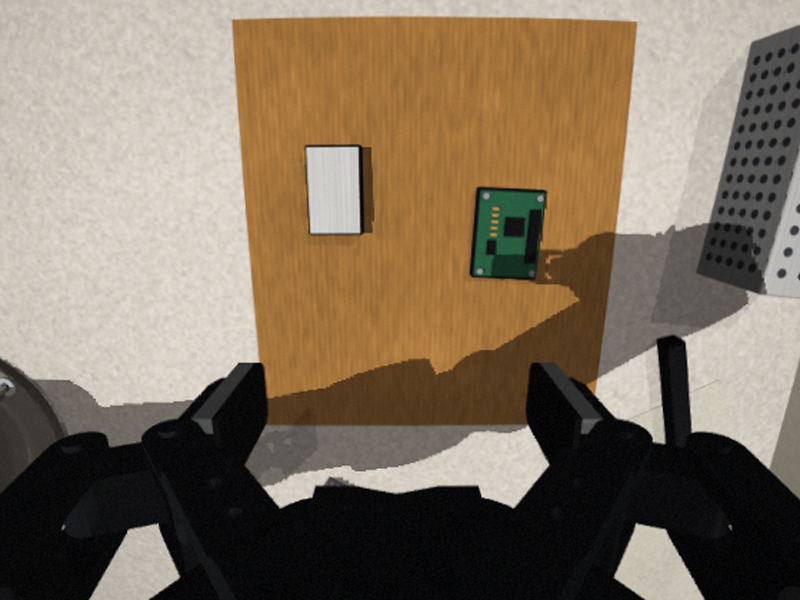

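```bash
cat >> h.py <<'E'
def rect(c,tag,mask,z,cal=None):
    n,l,s,ce=cv2.connectedComponentsWithStats(mask.astype(np.uint8),connectivity=4)
    for i in sorted(range(1,n),key=lambda i:-s[i,4])[:2]:
        cn=max(cv2.findContours((l==i).astype(np.uint8),cv2.RETR_EXTERNAL,cv2.CHAIN_APPROX_NONE)[0],key=len)[:,0,::-1]
        w=p2w(c,cn,z,cal)[:,:2].astype(np.float32); r=cv2.minAreaRect(w*1000)
        print(tag,s[i,4],"px",ce[i][::-1].round(),"centre",np.round(r[0],1),"size",np.round(r[1],1),"ang",round(r[2],1))
E
python3 - <<'E'
from h import *
for c in ["top","wrist"]:
    im=cv2.imread(f"pics/{c}1.png").astype(int);k=np.load(f"pics/{c}1.npz");cal=(k["M"],k["D"],k["T"]);b,g,r=im[:,:,0],im[:,:,1],im[:,:,2]
    print(c,k["D"],k["T"].round(3).tolist())
    rect(c,c+" green",(g>r*1.3)&(g>b*1.15)&(g>25),.014,cal)
    hsv=cv2.cvtColor(im.astype(np.uint8),cv2.COLOR_BGR2HSV)
    roi=np.zeros(g.shape,bool); x0,y0,x1,y1=(205,95,260,170) if c=="wrist" else (100,235,150,275); roi[y0:y1,x0:x1]=1
    rect(c,c+" metal",roi&(hsv[:,:,1]<45)&(hsv[:,:,2]>50),.022,cal)
t=cv2.imread("pics/top1.png")[150:290,70:180]; cv2.imwrite("pics/top1c.png",cv2.resize(t,None,fx=4,fy=4))
E
```

```text
top [-0.18043411  0.          0.          0.          0.        ] [[-0.02, -0.996, 0.085, 0.445], [-1.0, 0.02, -0.003, -0.046], [0.002, -0.085, -0.996, 1.059], [0.0, 0.0, 0.0, 1.0]]
top green 671 px [181. 144.] centre [607.  233.4] size [79.2 59.7] ang 88.7
top metal 752 px [255. 125.] centre [445.4 273.4] size [77.9 47.3] ang 89.6
wrist [-0.05735256  0.          0.          0.          0.        ] [[1.0, 0.001, -0.0, 0.499], [0.001, -0.966, -0.26, 0.288], [-0.001, 0.26, -0.966, 0.424], [0.0, 0.0, 0.0, 1.0]]
wrist green 2071 px [163. 353.] centre [603.  238.8] size [81.5 61.2] ang 87.6
wrist green 4 px [194. 373.] centre [630.2 198.5] size [2.8 1. ] ang 47.8
wrist metal 2249 px [132. 233.] centre [442.1 279.1] size [46.9 76.6] ang 0.1
```

View pics/top1c.png

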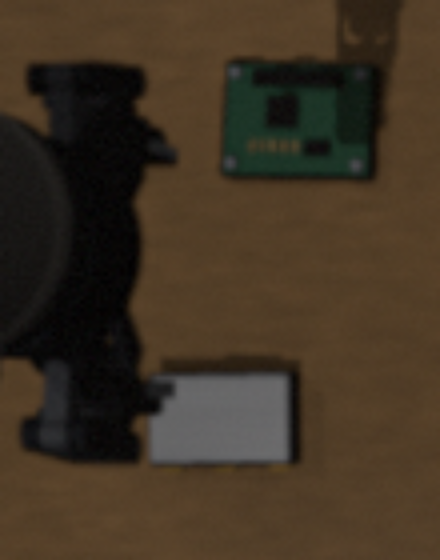

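Call:
carry_out(deltas=[[[0,6,-1],0],[[0,12,-2],0],[[0,18,-3],0],[[0,24,-4],0],[[0,30,-5],0],[[-1,36,-6],0],[[-2,42,-6],0],[[-2,46,-6],0],[[-2,46,-6],0],[[-2,46,-6],0]])

```text
t: 3.7
eef_pos: [0.4812, -0.2368, 0.3595]
tool_rot: [-0.001, 1.0, 0.003, -0.001]
contact_force: [0.1, 0.7, 0.4]
gripper_width: 1.001
```

```bash
python3 - <<'E'
from h import *
o=readout.get_obs();print(np.round(o["q"],2),o["t"],np.abs(o["joint_vel"]).max())
go(.423,-.088,.1,0)
cal=K("wrist");im=read_camera("wrist");np.savez("pics/wrist2.npz",M=cal[0],D=cal[1],T=cal[2]);cv2.imwrite("pics/wrist2.png",im[:,:,::-1])
for n,z in [("transformer_mid",.03),("capacitor_mid",.035),("heatsink_mid",.02),("relay_mid",.02),("spare_mid",.02),("coil_mid",.01),("screwdriver",.01)]: print(n,[(round(d["score"],2),np.round(d["centre"]).tolist(),p2w("wrist",d["centre"],z).round(3).tolist()) for d in models.spot_in(n,"wrist")[:2]])
cv2.imwrite("pics/wrist2b.png",cv2.resize(im[:,:,::-1],(800,600),interpolation=cv2.INTER_CUBIC))
E
```

```text
[-0.34  0.18  0.8   1.78 -0.14  1.24  0.5 ] 3.7 0.012456630978146914
go [-5.7, -14.9, 26.0] turn 0.3 | now [ 0.481 -0.237  0.36 ] head 0.3 w 1.001
transformer_mid []
capacitor_mid [(0.56, [74.0, 326.0], [[0.545, -0.1, 0.035]]), (0.4, [234.0, 241.0], [[0.425, -0.332, 0.035]])]
heatsink_mid [(0.9, [60.0, 239.0], [[0.425, -0.079, 0.02]])]
relay_mid [(0.62, [232.0, 331.0], [[0.566, -0.333, 0.02]])]
spare_mid [(0.43, [152.0, 343.0], [[0.578, -0.207, 0.02]])]
coil_mid [(0.66, [160.0, 252.0], [[0.441, -0.222, 0.01]])]
screwdriver [(0.83, [119.0, 413.0], [[0.684, -0.159, 0.01]])]
```

View pics/wrist2b.png

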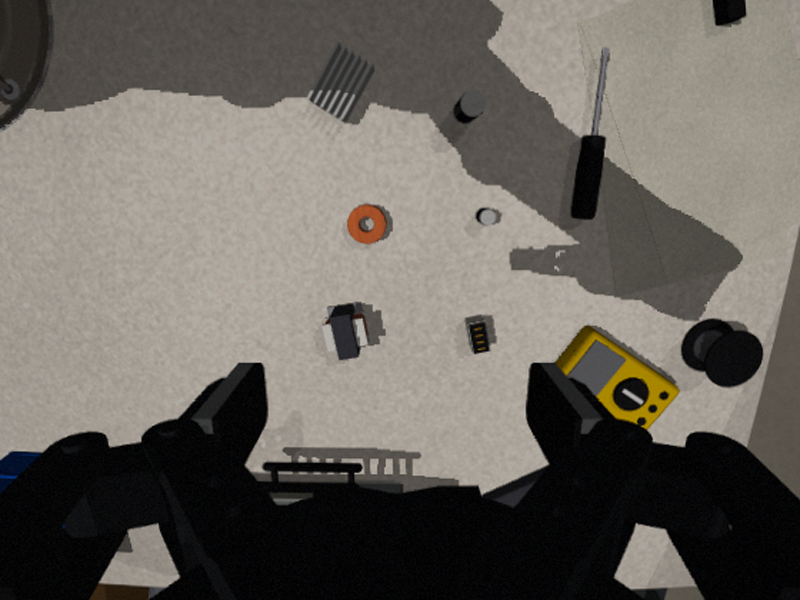

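```bash
python3 - <<'E'
from h import *
k=np.load("pics/wrist2.npz");cal=(k["M"],k["D"],k["T"])
W=lambda x,y,z:print("  w",p2w("wrist",(y/600*420,x/800*560),z,cal).round(3))
T=lambda x,y,z:print("  t",p2w("top",(120+y/3.3,260+x/3.5),z).round(3))
print("tr");W(346,332,.044);T(536,455,.044)
print("rel");W(479,336,.028);T(527,227,.028)
print("cap");W(472,105,.05);T(139,264,.05)
print("hs");W(341,84,.02);T(103,455,.02)
go(.429,-.333,.14,101)
E
```

```text
tr
  w [[ 0.427 -0.326  0.044]]
  t [[ 0.425 -0.339  0.044]]
rel
  w [[ 0.572 -0.336  0.028]]
  t [[ 0.573 -0.344  0.028]]
cap
  w [[ 0.55  -0.101  0.05 ]]
  t [[ 0.551 -0.103  0.05 ]]
hs
  w [[ 0.425 -0.078  0.02 ]]
  t [[ 0.432 -0.08   0.02 ]]
go [-5.2, 9.5, 22.0] turn 79.2 | now [ 0.481 -0.238  0.36 ] head 0.2 w 1.001
```

Call:
carry_out(deltas=[[[0,2,4],10],[[-1,4,8],20],[[-2,6,12],30],[[-3,8,16],40],[[-4,9.5,19],50],[[-5.2,9.5,22],60],[[-5.2,9.5,22],70],[[-5.2,9.5,22],79],[[-5.2,9.5,22],79],[[-5.2,9.5,22],79]])

```text
t: 5.35
eef_pos: [0.4291, -0.3331, 0.1399]
tool_rot: [0.0, 0.774, -0.633, -0.0]
contact_force: [-0.4, -0.2, -0.6]
gripper_width: 1.001
```

```bash
cat >> h.py <<'E'
def shot(name,*qs):
    cal=K("wrist");im=read_camera("wrist");cv2.imwrite(f"pics/{name}.png",im[:,:,::-1]);np.savez(f"pics/{name}.npz",M=cal[0],D=cal[1],T=cal[2])
    for n,z in qs: print(n,[(round(d["score"],2),np.round(d["centre"]).tolist(),p2w("wrist",d["centre"],z,cal).round(3).tolist()) for d in models.spot_in(n,"wrist")[:2]])
E
python3 - <<'E'
from h import *
shot("tr1",("transformer_mid",.035))
go(.427,-.333,.026,101)
E
```

```text
transformer_mid [(0.61, [214.0, 276.0], [[0.427, -0.33, 0.035]])]
go [-0.1, 0.2, 11.4] turn 0.3 | now [ 0.429 -0.333  0.14 ] head -78.7 w 0.998
```

View pics/tr1.png

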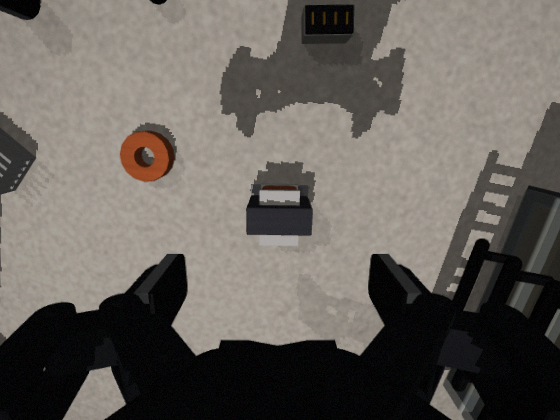

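```bash
python3 - <<'E'
from h import *
k=np.load("pics/tr1.npz");cal=(k["M"],k["D"],k["T"])
q=p2w("wrist",[(220,279.5),(220,247),(220,312),(208,279.5),(235,279.5)],.044,cal);print(q.round(4))
go(q[0,0],q[0,1],.026)
E
```

```text
[[ 0.4257 -0.3333  0.044 ]
 [ 0.4208 -0.3093  0.044 ]
 [ 0.4305 -0.3572  0.044 ]
 [ 0.4348 -0.3314  0.044 ]
 [ 0.4139 -0.3357  0.044 ]]
go [-0.1, 0.3, 11.4] turn 0 | now [ 0.429 -0.333  0.14 ] head -78.7 w 0.998
```

Call:
carry_out(deltas=[[[0,0.3,3],0],[[-0.1,0.3,6],0],[[-0.1,0.3,9],0],[[-0.1,0.3,11.4],0],[[-0.1,0.3,11.4],0],[[-0.1,0.3,11.4],0]])

```text
t: 6.2
eef_pos: [0.4262, -0.3333, 0.0269]
tool_rot: [-0.0, 0.774, -0.634, 0.0]
contact_force: [0.1, -0.1, -0.0]
gripper_width: 1.001
```

Call:
carry_out(deltas=[[[0,0,0],0],[[0,0,0],0],[[0,0,0],0],[[0,0,0],0],[[0,0,-0.3],0],[[0,0,-3],0],[[0,0,-8],0],[[0,0,-12],0],[[0,0,-12],0]], hand=0, newtons=50)

```text
t: 7.32
eef_pos: [0.4273, -0.3341, 0.1492]
tool_rot: [-0.001, 0.774, -0.634, 0.003]
contact_force: [0.3, 0.7, -3.7]
gripper_width: 0.575
```

```bash
python3 - <<'E'
from h import *
print(readout.get_obs()["contact_force"])
# board c, angle 88
a=np.radians(-2); c=np.array([.605,.236]); ey=np.array([-np.sin(a),np.cos(a)])
print("tr target",c-.135*ey,"cap",c-.075*ey)
go(*(c-.135*ey),.15,88)
E
```

```text
[ 0.30305299  0.74016506 -3.65488588]
tr target [0.60028857 0.10108224] cap [0.60238254 0.16104569]
go [-39.3, -25.5, -0.1] turn 13.4 | now [ 0.427 -0.334  0.149] head -78.6 w 0.575
```

Call:
carry_out(deltas=[[[-5,-3,0],2],[[-10,-6.5,0],4],[[-15,-10,0],6],[[-20,-13,0],8],[[-25,-16.5,0],10],[[-30,-19.5,0],12],[[-35,-23,0],13.4],[[-39.3,-25.5,0],13.4],[[-39.3,-25.5,0],13.4],[[-39.3,-25.5,0],13.4]])

```text
t: 8.57
eef_pos: [0.5988, 0.1009, 0.1477]
tool_rot: [-0.0, -0.694, 0.72, -0.002]
contact_force: [0.4, -0.1, -2.7]
gripper_width: 0.575
```

```bash
python3 - <<'E'
from h import *
shot("bd1",("board",.014),("transformer_mid",.03),("module",.02))
go(.6003,.101,.028,88)
k=np.load("pics/bd1.npz");cal=(k["M"],k["D"],k["T"]);im=cv2.imread("pics/bd1.png").astype(int);b,g,r=im[:,:,0],im[:,:,1],im[:,:,2]
rect("wrist","green",(g>r*1.3)&(g>b*1.15)&(g>25),.014,cal)
E
```

```text
board [(0.88, [201.0, 132.0], [[0.605, 0.23, 0.014]])]
transformer_mid [(0.85, [280.0, 275.0], [[0.534, 0.107, 0.03]])]
module [(0.6, [363.0, 148.0], [[0.438, 0.24, 0.02]]), (0.35, [196.0, 131.0], [[0.611, 0.227, 0.02]])]
go [-0.1, -0.0, 12.1] turn -0.2 | now [0.599 0.1   0.149] head -92.2 w 0.573
green 4377 px [202. 128.] centre [605.5 235.4] size [80.7 60. ] ang 87.5
```

View pics/bd1.png

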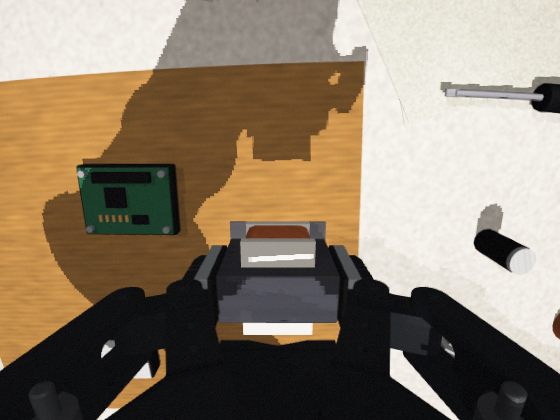

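Call:
carry_out(deltas=[[[-0.1,0,3],0],[[-0.1,0,6],0],[[-0.1,0,9],0],[[-0.1,0,11],0],[[-0.1,0,12.1],0],[[-0.1,0,12.1],0],[[-0.1,0,12.1],0]])

```text
t: 9.65
eef_pos: [0.6005, 0.1005, 0.0286]
tool_rot: [0.001, -0.693, 0.721, -0.003]
contact_force: [-0.8, -0.3, -3.9]
gripper_width: 0.577
```

Call:
carry_out(deltas=[[[0,0,0],0],[[0,0,0],0],[[0,0,0],0],[[0,0,-3],0],[[0,0,-8],0],[[0,0,-13],0],[[0,0,-14],0],[[0,0,-14],0]], hand=1)

```text
t: 10.65
eef_pos: [0.5998, 0.101, 0.1688]
tool_rot: [0.002, -0.693, 0.72, -0.003]
contact_force: [-0.9, 0.9, 0.1]
gripper_width: 1.002
```

```bash
python3 - <<'E'
from h import *
shot("bd2",("transformer_mid",.03),("capacitor_mid",.035))
go(.551,-.102,.15,0)
E
```

```text
transformer_mid [(0.85, [202.0, 277.0], [[0.6, 0.103, 0.03]])]
capacitor_mid [(0.82, [244.0, 491.0], [[0.554, -0.094, 0.035]]), (0.3, [204.0, 277.0], [[0.6, 0.103, 0.035]])]
go [20.5, 4.0, 1.7] turn 87.8 | now [0.599 0.101 0.167] head -92.2 w 1.0
```

View pics/bd2.png

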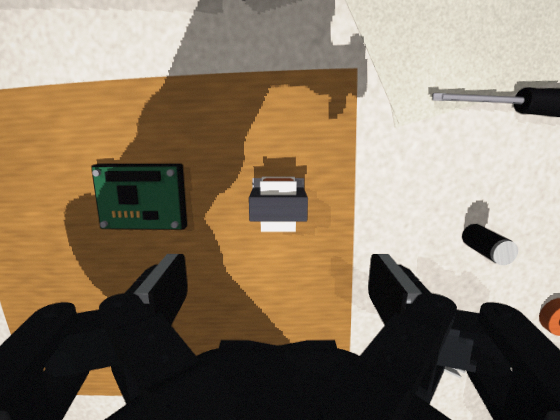

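Call:
carry_out(deltas=[[[3,0.5,0],-10],[[6,1,0],-20],[[9,1.5,0],-30],[[12,2,0],-40],[[15,3,0],-50],[[18,3.5,0.5],-60],[[20.5,4,1],-70],[[20.5,4,1.7],-80],[[20.5,4,1.7],-90],[[20.5,4,1.7],-92]])

```text
t: 12.05
eef_pos: [0.5504, -0.1024, 0.1494]
tool_rot: [0.001, 1.0, -0.002, 0.001]
contact_force: [-0.7, 0.2, 0.4]
gripper_width: 1.004
```

```bash
python3 - <<'E'
from h import *
shot("cp1",("capacitor_mid",.035),("heatsink_mid",.02))
print(readout.get_obs()["q"])
go(.551,-.102,.028,0)
cv2.imwrite("pics/cp1c.png",cv2.imread("pics/cp1.png")[:, :])
E
```

```text
capacitor_mid [(0.62, [204.0, 277.0], [[0.549, -0.096, 0.035]])]
heatsink_mid [(0.83, [175.0, 132.0], [[0.427, -0.075, 0.02]])]
[-0.4471334   0.48169075  0.67818584  1.95950474 -0.40086298  0.83385635
  0.44360659]
go [-0.0, -0.1, 12.2] turn -0.3 | now [ 0.551 -0.102  0.15 ] head -0.3 w 1.0
```

View pics/cp1c.png

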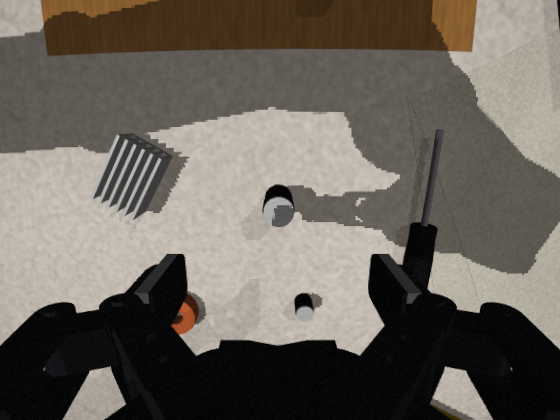

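```bash
python3 - <<'E'
from h import *
k=np.load("pics/cp1.npz");cal=(k["M"],k["D"],k["T"])
q=p2w("wrist",(212,278),.05,cal);print(q)
# heat sink: fin-top ends
print(p2w("wrist",[(135,122),(200,97),(155,172),(219,133)],.028,cal).round(4))
go(q[0,0],q[0,1],.028)
E
```

```text
[[ 0.55032712 -0.09849665  0.05      ]]
[[ 0.4271 -0.0409  0.028 ]
 [ 0.3985 -0.0938  0.028 ]
 [ 0.466  -0.0572  0.028 ]
 [ 0.4275 -0.1105  0.028 ]]
go [-0.1, -0.4, 12.2] turn 0 | now [ 0.551 -0.102  0.15 ] head -0.3 w 1.0
```

Call:
carry_out(deltas=[[[0,-0.3,3],0],[[0,-0.3,6],0],[[0,-0.3,9],0],[[0,-0.3,12],0],[[0,-0.3,12.2],0],[[0,-0.3,12.2],0]])

```text
t: 12.95
eef_pos: [0.5515, -0.0998, 0.0284]
tool_rot: [0.001, 1.0, -0.003, 0.001]
contact_force: [-0.5, -0.5, 0.9]
gripper_width: 0.994
```

Call:
carry_out(deltas=[[[0,0,0],0],[[0,0,0],0],[[0,0,0],0],[[0,0,0],0],[[0,0,0],0],[[0,0,-3],0],[[0,0,-8],0],[[0,0,-13],0],[[0,0,-13],0]], hand=0, newtons=40)

```text
t: 14.08
eef_pos: [0.5535, -0.1001, 0.1619]
tool_rot: [0.001, 1.0, -0.004, 0.005]
contact_force: [-0.1, 1.4, 0.2]
gripper_width: 0.282
```

```bash
python3 - <<'E'
from h import *
# measure offset of target: board centre 605.3,235.6
a=np.radians(-2.4); c=np.array([.6053,.2356]); ey=np.array([-np.sin(a),np.cos(a)])
print(c-.075*ey)
go(*(c-.075*ey),.16,-2)
E
```

```text
[0.60215933 0.16066579]
go [4.7, -26.1, 0.2] turn 1.6 | now [ 0.553 -0.1    0.162] head -0.4 w 0.282
```

Call:
carry_out(deltas=[[[1,-6,0],0],[[2,-12,0],1],[[3,-18,0],1.6],[[4,-24,0],1.6],[[4.7,-26.1,0.2],1.6],[[4.7,-26.1,0.2],1.6],[[4.7,-26.1,0.2],1.6]])

```text
t: 14.95
eef_pos: [0.602, 0.1577, 0.1592]
tool_rot: [0.002, 1.0, -0.019, 0.004]
contact_force: [0.0, -0.5, -0.3]
gripper_width: 0.281
```

```bash
python3 - <<'E'
from h import *
shot("cp2",("capacitor_mid",.16),("board",.014))
go(.602,.161,.03,-2)
E
```

```text
capacitor_mid [(0.7, [281.0, 276.0], [[0.601, 0.158, 0.16]])]
board [(0.83, [108.0, 281.0], [[0.609, 0.239, 0.014]])]
go [-0.2, -0.3, 13.0] turn -0.2 | now [0.602 0.158 0.16 ] head -2.2 w 0.283
```

View pics/cp2.png

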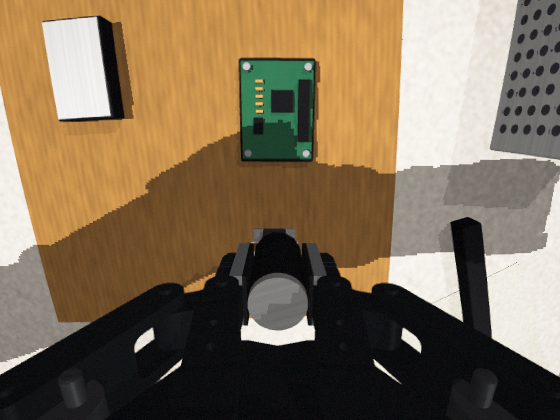

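Call:
carry_out(deltas=[[[-0.1,-0.3,3],0],[[-0.2,-0.3,6],0],[[-0.2,-0.3,9],0],[[-0.2,-0.3,12],0],[[-0.2,-0.3,13.1],0],[[-0.2,-0.3,13.1],0],[[-0.2,-0.3,13.1],0]])

```text
t: 15.98
eef_pos: [0.6022, 0.1604, 0.0296]
tool_rot: [0.001, 1.0, -0.02, 0.005]
contact_force: [-0.2, 0.6, -0.7]
gripper_width: 0.279
```

Call:
carry_out(deltas=[[[0,0,0],0],[[0,0,0],0],[[0,0,0],0],[[0,0,0],0],[[0,0,-4],0],[[0,0,-9],0],[[0,0,-14],0],[[0,0,-16],0],[[0,0,-16],0]], hand=1)

```text
t: 17.1
eef_pos: [0.6011, 0.1611, 0.1906]
tool_rot: [0.001, 1.0, -0.02, 0.006]
contact_force: [-0.3, 0.5, -0.5]
gripper_width: 1.002
```

```bash
python3 - <<'E'
from h import *
shot("cp3",("capacitor_mid",.035),("transformer_mid",.03),("module",.02))
go(.430,-.076,.15,-30)
E
```

```text
capacitor_mid [(0.79, [197.0, 276.0], [[0.601, 0.163, 0.035]])]
transformer_mid [(0.88, [251.0, 275.0], [[0.598, 0.107, 0.03]]), (0.16, [115.0, 279.0], [[0.607, 0.238, 0.03]])]
module [(0.95, [77.0, 107.0], [[0.452, 0.279, 0.02]])]
go [-16.0, 24.3, 3.7] turn 27.8 | now [0.599 0.161 0.188] head -2.2 w 1.001
```

Call:
carry_out(deltas=[[[-2,6,0],4],[[-5,11,0],10],[[-8,16,1],16],[[-12,20,2],22],[[-15,24,3],28],[[-16,24.3,3.7],28],[[-16,24.3,3.7],28],[[-16,24.3,3.7],28]])

```text
t: 18.3
eef_pos: [0.4316, -0.0751, 0.1504]
tool_rot: [0.001, 0.966, -0.26, 0.005]
contact_force: [-0.1, -0.3, -0.2]
gripper_width: 1.002
```

```bash
python3 - <<'E'
from h import *
shot("hs1",("heatsink_mid",.02))
go(.430,-.076,.024,-30)
E
```

```text
heatsink_mid [(0.78, [208.0, 269.0], [[0.424, -0.073, 0.02]]), (0.65, [314.0, 356.0], [[0.443, -0.206, 0.02]])]
go [-0.2, 0.2, 12.6] turn -0.1 | now [ 0.432 -0.075  0.151] head -30.1 w 1.0
```

View pics/hs1.png

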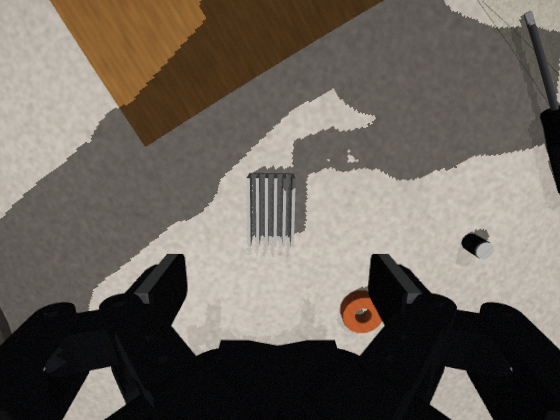

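```bash
python3 - <<'E'
from h import *
k=np.load("pics/hs1.npz");cal=(k["M"],k["D"],k["T"])
q=p2w("wrist",[(210,272),(175,272),(245,272),(210,249),(210,295)],.028,cal);print(q.round(4))
go(q[0,0],q[0,1],.022)
E
```

```text
[[ 0.4267 -0.0737  0.028 ]
 [ 0.4415 -0.0483  0.028 ]
 [ 0.4108 -0.1007  0.028 ]
 [ 0.4101 -0.064   0.028 ]
 [ 0.4432 -0.0834  0.028 ]]
go [-0.6, 0.1, 12.8] turn 0 | now [ 0.432 -0.075  0.151] head -30.1 w 1.0
```

Call:
carry_out(deltas=[[[-0.3,0.1,3],0],[[-0.6,0.1,6],0],[[-0.6,0.1,9],0],[[-0.6,0.1,12],0],[[-0.6,0.1,12.8],0],[[-0.6,0.1,12.8],0],[[-0.6,0.1,12.8],0]])

```text
t: 19.27
eef_pos: [0.4278, -0.0736, 0.0233]
tool_rot: [0.001, 0.966, -0.26, 0.006]
contact_force: [0.5, -0.3, 1.4]
gripper_width: 0.999
```

Call:
carry_out(deltas=[[[0,0,0],0],[[0,0,0],0],[[0,0,0],0],[[0,0,0],0],[[0,0,0],0],[[0,0,-3],0],[[0,0,-8],0],[[0,0,-13],0],[[0,0,-13],0]], hand=0, newtons=40)

```text
t: 20.4
eef_pos: [0.4284, -0.0726, 0.1558]
tool_rot: [-0.001, 0.966, -0.259, 0.008]
contact_force: [0.8, 0.3, -2.0]
gripper_width: 0.459
```

```bash
python3 - <<'E'
from h import *
go(.443,.276,.16,0)
E
```

```text
go [-16.2, -30.9, -0.5] turn -30.0 | now [ 0.428 -0.073  0.156] head -30.0 w 0.459
```

Call:
carry_out(deltas=[[[-2.5,-5,-0.5],-6],[[-5,-10,-0.5],-12],[[-7.5,-15,-0.5],-18],[[-10,-20,-0.5],-24],[[-11.9,-23.5,-0.5],-30],[[-11.9,-23.5,-0.5],-30],[[-11.9,-23.5,-0.5],-30],[[-11.9,-23.5,-0.5],-30]])

```text
t: 21.4
eef_pos: [0.4426, 0.1888, 0.1599]
tool_rot: [0.002, 1.0, -0.002, 0.008]
contact_force: [0.5, 0.3, -1.7]
gripper_width: 0.458
```

```bash
python3 - <<'E'
from h import *
shot("md1",("module",.022),("heatsink_mid",.16))
k=np.load("pics/md1.npz");cal=(k["M"],k["D"],k["T"]);im=cv2.imread("pics/md1.png")
hsv=cv2.cvtColor(im,cv2.COLOR_BGR2HSV)
roi=np.zeros(hsv.shape[:2],bool); roi[20:225,180:370]=1
rect("wrist","metal",roi&(hsv[:,:,1]<45)&(hsv[:,:,2]>90),.022,cal)
go(.443,.276,.1,0)
E
```

```text
module [(0.65, [96.0, 279.0], [[0.446, 0.279, 0.022]])]
heatsink_mid [(0.59, [273.0, 275.0], [[0.441, 0.193, 0.16]])]
metal 5609 px [ 96. 276.] centre [443.  277.4] size [46.3 76.4] ang 0.3
metal 173 px [203. 181.] centre [360.5 196.4] size [51.4  3.6] ang 85.1
go [-0.1, -8.7, 6.0] turn -0.1 | now [0.443 0.189 0.16 ] head -0.1 w 0.462
```

View pics/md1.png

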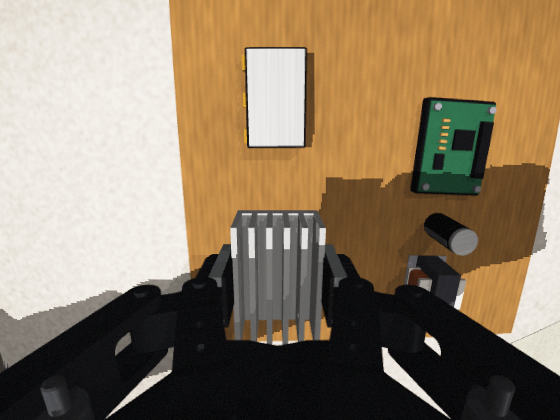

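Call:
carry_out(deltas=[[[0,-4.5,2],0],[[0,-8.8,4],0],[[0,-8.8,6],0],[[0,-8.8,8],0],[[0,-8.8,9],0],[[0,-8.8,9],0],[[0,-8.8,9],0]])

```text
t: 22.42
eef_pos: [0.4451, 0.2773, 0.0707]
tool_rot: [0.001, 1.0, -0.001, 0.008]
contact_force: [-0.2, 1.1, -0.2]
gripper_width: 0.46
```

```bash
python3 - <<'E'
from h import *
go(.443,.277,.046,0)
E
```

```text
go [-0.3, 0.0, 2.5] turn -0.2 | now [0.445 0.277 0.071] head -0.2 w 0.46
```

Call:
carry_out(deltas=[[[-0.2,0,1],0],[[-0.2,0,2],0],[[-0.2,0,2.5],0],[[-0.2,0,2.5],0],[[-0.2,0,2.5],0]])

```text
t: 23.05
eef_pos: [0.4433, 0.277, 0.0458]
tool_rot: [0.001, 1.0, -0.002, 0.008]
contact_force: [-2.9, -2.0, 6.5]
gripper_width: 0.46
```

Call:
carry_out(deltas=[[[0,0,0],0],[[0,0,0],0],[[0,0,0],0],[[0,0,0],0],[[0,0,-3],0],[[0,0,-8],0],[[0,5,-13],0],[[0,9,-13],0],[[0,9,-13],0],[[0,9,-13],0]], hand=1)

```text
t: 24.3
eef_pos: [0.4409, 0.1878, 0.1759]
tool_rot: [0.001, 1.0, -0.002, 0.008]
contact_force: [-0.6, 0.9, 0.0]
gripper_width: 1.001
```

```bash
python3 - <<'E'
from h import *
shot("md2",("heatsink_mid",.04),("module",.02))
go(.572,-.34,.17,13)
E
```

```text
heatsink_mid [(0.92, [103.0, 279.0], [[0.444, 0.273, 0.04]])]
module [(0.62, [402.0, 470.0], [[0.679, -0.07, 0.02]]), (0.59, [64.0, 272.0], [[0.439, 0.306, 0.02]])]
go [13.2, 52.8, 0.9] turn -13.1 | now [0.441 0.188 0.176] head -0.1 w 0.998
```

View pics/md2.png

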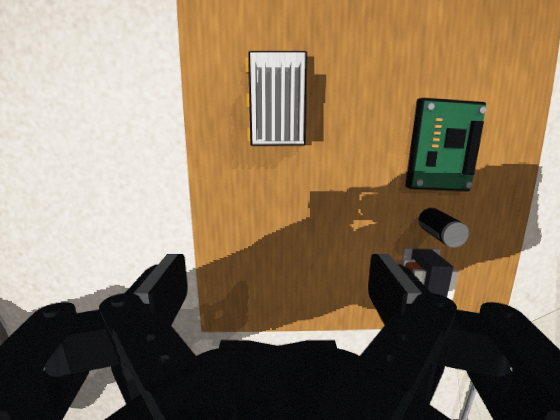

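Call:
carry_out(deltas=[[[1.5,6,0],-2],[[3,12,0],-4],[[4.5,18,0],-6],[[6,24,0],-8],[[7.5,30,0],-10],[[9,36,0],-12],[[10.5,42,0],-13],[[12,48,0.5],-13],[[13.2,52.8,0.9],-13],[[13.2,52.8,0.9],-13]])

```text
t: 25.7
eef_pos: [0.5714, -0.3443, 0.1687]
tool_rot: [0.003, 0.994, 0.11, 0.006]
contact_force: [0.3, -0.7, 0.7]
gripper_width: 1.0
```

Call:
carry_out(deltas=[[[0,0,0],0],[[0,0,0],0]])

```text
t: 25.95
eef_pos: [0.5718, -0.3428, 0.1682]
tool_rot: [0.003, 0.994, 0.111, 0.006]
contact_force: [-0.2, 0.2, 0.3]
gripper_width: 1.0
```

```bash
python3 - <<'E'
from h import *
print(readout.get_obs()["q"])
shot("re1",("relay_mid",.02))
go(.572,-.34,.022,13)
E
```

```text
[-0.02190934  0.6276478   0.69086855  1.69378827 -0.47189561  0.97842035
  1.06287716]
relay_mid [(0.68, [193.0, 276.0], [[0.571, -0.335, 0.02]])]
go [-0.1, -0.4, 14.7] turn -0.2 | now [ 0.572 -0.343  0.169] head 12.8 w 0.999
```

View pics/re1.png

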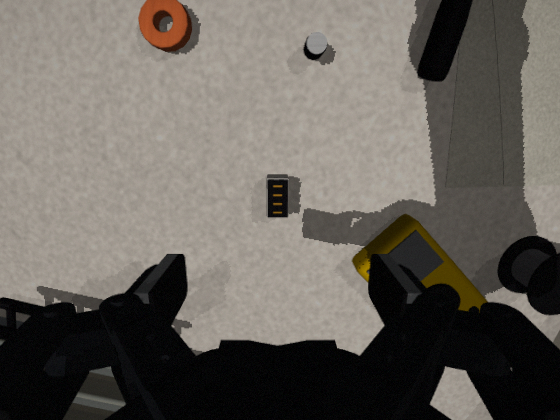

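```bash
python3 - <<'E'
from h import *
k=np.load("pics/re1.npz");cal=(k["M"],k["D"],k["T"])
q=p2w("wrist",[(197.5,277.5),(178,277.5),(217,277.5),(197.5,267),(197.5,288)],.028,cal);print(q.round(4)); print("meter",p2w("wrist",(260,353),.03,cal))
go(q[0,0],q[0,1],.022)
E
```

```text
[[ 0.5722 -0.3376  0.028 ]
 [ 0.5683 -0.3206  0.028 ]
 [ 0.5761 -0.3552  0.028 ]
 [ 0.5631 -0.3397  0.028 ]
 [ 0.5812 -0.3356  0.028 ]]
meter [[ 0.65441083 -0.38046048  0.03      ]]
go [-0.0, -0.6, 14.7] turn 0 | now [ 0.572 -0.343  0.169] head 12.8 w 0.999
```

Call:
carry_out(deltas=[[[0,-0.6,3],0],[[0,-0.6,6],0],[[0,-0.6,9],0],[[0,-0.6,12],0],[[0,-0.6,14.8],0],[[0,-0.6,14.8],0],[[0,-0.6,14.8],0]], hand=0.65)

```text
t: 26.92
eef_pos: [0.5733, -0.3376, 0.0219]
tool_rot: [0.003, 0.994, 0.111, 0.007]
contact_force: [1.2, 0.2, 0.2]
gripper_width: 0.648
```

Call:
carry_out(deltas=[[[0,0,0],0],[[0,0,0],0],[[0,0,0],0],[[0,0,0],0],[[0,0,-3],0],[[0,0,-8],0],[[0,0,-13],0],[[0,0,-15],0],[[0,0,-15],0]], hand=0, newtons=35)

```text
t: 28.05
eef_pos: [0.5716, -0.337, 0.1729]
tool_rot: [0.004, 0.994, 0.112, 0.008]
contact_force: [-0.3, 0.5, -1.0]
gripper_width: 0.224
```

```bash
python3 - <<'E'
from h import *
go(.45,0,.2,0)
go(.4425,.366,.2,0)
E
```

```text
go [-4.3, -35.5, -3.1] turn 12.8 | now [ 0.572 -0.337  0.173] head 12.8 w 0.224
go [3.0, -71.4, -3.3] turn 12.8 | now [ 0.572 -0.337  0.173] head 12.8 w 0.224
```

Call:
carry_out(deltas=[[[0.3,-6,-0.5],2],[[0.5,-12,-1],4],[[0.8,-18,-1],6],[[1,-24,-1],8],[[1.3,-30,-1],10],[[1.5,-36,-1],12],[[1.8,-42,-1],12.8],[[2,-48,-1],12.8],[[2.3,-54,-1],12.8],[[2.5,-60,-1],12.8]])

```text
t: 29.3
eef_pos: [0.461, 0.2552, 0.1759]
tool_rot: [0.004, 1.0, 0.0, 0.008]
contact_force: [1.3, -1.6, -1.3]
gripper_width: 0.227
```

```bash
python3 - <<'E'
from h import *
go(.4427,.3655,.12,0)
E
```

```text
go [-1.9, -11.1, 5.5] turn 0.0 | now [0.461 0.255 0.176] head 0.0 w 0.227
```

Call:
carry_out(deltas=[[[-1,-6,1],0],[[-1.9,-11.1,2],0],[[-1.9,-11.1,5.5],0],[[-1.9,-11.1,7],0],[[-1.9,-11.1,7],0],[[-1.9,-11.1,7],0]])

```text
t: 30.05
eef_pos: [0.4438, 0.3648, 0.1054]
tool_rot: [0.004, 1.0, -0.001, 0.008]
contact_force: [0.7, 0.9, -0.1]
gripper_width: 0.23
```

```bash
python3 - <<'E'
from h import *
go(.4427,.3655,.0225,0)
E
```

```text
go [-0.2, -0.1, 8.3] turn -0.1 | now [0.444 0.365 0.105] head -0.1 w 0.23
```

Call:
carry_out(deltas=[[[-0.1,-0.1,3],0],[[-0.1,-0.1,6],0],[[-0.1,-0.1,8],0],[[-0.1,-0.1,8.3],0],[[-0.1,-0.1,8.3],0],[[-0.1,-0.1,8.3],0]])

```text
t: 30.8
eef_pos: [0.4449, 0.3653, 0.0232]
tool_rot: [0.003, 1.0, -0.001, 0.008]
contact_force: [0.1, -2.0, 4.2]
gripper_width: 0.223
```

Call:
carry_out(deltas=[[[0,0,0],0],[[0,0,0],0],[[0,0,0],0],[[0,0,-3],0],[[0,0,-8],0],[[0,0,-13],0],[[1,4,-19],0],[[2,8,-23],0],[[2,9,-24],0],[[2,9,-24],0]], hand=0.7)

```text
t: 32.05
eef_pos: [0.4608, 0.2766, 0.2647]
tool_rot: [0.002, 1.0, -0.001, 0.009]
contact_force: [0.6, 0.8, 1.0]
gripper_width: 0.702
```

```bash
python3 - <<'E'
from h import *
shot("fin",("relay_mid",.02),("heatsink_mid",.04),("capacitor_mid",.035),("transformer_mid",.03),("board",.014))
go(.45,.28,.3)
cv2.imwrite("pics/finb.png",cv2.resize(cv2.imread("pics/fin.png"),(800,600),interpolation=cv2.INTER_CUBIC))
E
```

```text
relay_mid [(0.77, [103.0, 258.0], [[0.443, 0.368, 0.02]])]
heatsink_mid [(0.74, [188.0, 258.0], [[0.442, 0.273, 0.04]])]
capacitor_mid [(0.89, [267.0, 386.0], [[0.603, 0.168, 0.035]]), (0.67, [385.0, 415.0], [[0.669, -0.028, 0.035]])]
transformer_mid []
board [(0.73, [208.0, 386.0], [[0.603, 0.24, 0.014]])]
go [-0.9, -0.2, -3.7] turn 0 | now [0.46  0.278 0.263] head 0.0 w 0.704
```

View pics/finb.png

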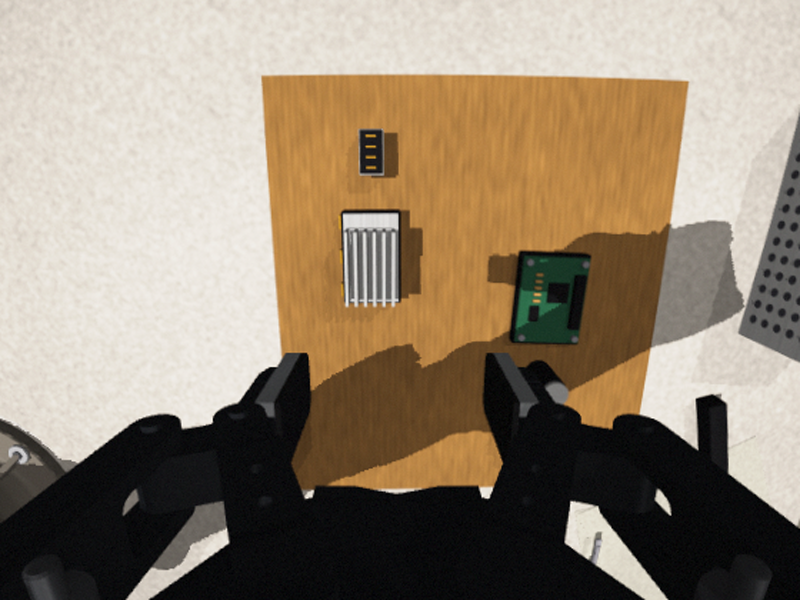

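```bash
python3 - <<'E'
from h import *
for f,s,hs,mod,rel in [("md2",1,[(67,279),(142,279)],[(53,278),(144,278)],None),("fin",.7,[(229*.7,371*.7),(305*.7,371*.7)],[(213*.7,371*.7)],[(130*.7,371*.7),(174*.7,371*.7)])]:
    k=np.load(f"pics/{f}.npz");cal=(k["M"],k["D"],k["T"])
    print(f,"hs",p2w("wrist",hs,.05,cal).round(4).tolist(),"mod",p2w("wrist",mod,.022,cal).round(4).tolist(),"rel",rel and p2w("wrist",rel,.027,cal).round(4).tolist())
E
```

```text
md2 hs [[0.4437, 0.2986, 0.05], [0.4436, 0.2424, 0.05]] mod [[0.4435, 0.3145, 0.022], [0.4433, 0.2391, 0.022]] rel None
fin hs [[0.4445, 0.3061, 0.05], [0.4434, 0.2452, 0.05]] mod [[0.4436, 0.3161, 0.022]] rel [[0.4448, 0.3806, 0.027], [0.4443, 0.3472, 0.027]]
```

```bash
python3 - <<'E'
from h import *
read_camera("top")
for n,z in [("transformer_mid",.03),("capacitor_mid",.035),("spare_mid",.02),("coil_mid",.01),("screwdriver",.01)]: print(n,[(round(d["score"],2),np.round(d["centre"]).tolist(),p2w("top",d["centre"],z).round(3).tolist()) for d in models.spot_in(n,"top")[:2]])
print(bot.hand_in())
E
```

```text
transformer_mid [(0.71, [193.0, 348.0], [[0.567, -0.208, 0.03]]), (0.61, [178.0, 204.0], [[0.605, 0.098, 0.03]])]
capacitor_mid [(0.57, [178.0, 180.0], [[0.606, 0.15, 0.035]])]
spare_mid [(0.48, [241.0, 131.0], [[0.473, 0.26, 0.02]]), (0.43, [191.0, 348.0], [[0.572, -0.208, 0.02]])]
coil_mid [(0.52, [252.0, 353.0], [[0.441, -0.217, 0.01]])]
screwdriver [(0.75, [140.0, 322.0], [[0.687, -0.158, 0.01]])]
the job is handed in; nothing more can be done
None
```

I placed all four parts, left the small capacitor, the coil and the screwdriver alone, and handed the job in at about 32 s of the 144 s. The interface gives no verdict, so these are my own last measurements:

| Part | Measured | Wanted |
|---|---|---|
| Heat sink on module | about 1.5 mm off centre, fins up, aligned | within 12 mm, 0.2 rad |
| Relay, left of module centre | about 87 mm, in line and square | 88 ± 15 mm |
| Transformer, right of board centre | about 134 mm, square | 135 ± 15 mm |
| Large capacitor, right of board centre | about 75 mm, upright | 75 ± 15 mm |
| Capacitor to transformer | about 59 mm | 45–75 mm |

**Disagreements:**
- The overhead camera and the wrist camera differed by about 5 mm early on. I used the close-up wrist views.
- In the last wrist picture the gripper hid the transformer, so it was not found there. My last wrist view of it was just after the capacitor was set down. That raw detection read about 5 mm closer to the board than the table, still within the limits.
- The final overhead check put the capacitor about 86 mm from the board centre (limit 90 mm) and 52 mm from the transformer. I trusted the wrist view, but this is the thinnest margin.
- In that same check, one transformer detection and one small-capacitor detection were clearly false. The small capacitor's other detection (about 8 mm off), the coil (about 9 mm) and the screwdriver (about 14 mm) matched their first overhead positions within detector error. Nothing suggested they had moved.

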